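# Open up the spice rack

### The job

Make room for another jar in the spice rack: press the red release button on top of the sliding stop, keep it pressed, and push the stop along its bar, away from the jars, fully back against the black buffer at the end of its travel. Then take the hand away so that the button springs up and the stop stays there. Nothing is to be picked up: leave the jars and the yellow pepper standing where they are.

Things in the scene. Friction and masses are not known exactly. Their poses are not given: they have to be found in the camera images.
- rack: Spice rack, fixed to the counter; pale wood. Origin: centre of its underside. Its y axis runs along the bar from the jars (-y end plate, 75 mm high) to the empty end (+y end stop, 58 mm high); yaw within 0.5 rad of the world's y. 350 mm long (y), 126 mm wide (x). Tray floor 12 mm up at x -63 to +3 mm; toothed steel bar, 16 mm square, 34 to 50 mm up, at x = +35 mm.
- jaw (a joint): Position of the sliding stop along the bar, m: 0 nearest the jars, 0.12 fully back against the black rubber buffer on the bar at the empty end; grows along the rack's +y. It slides with about 2 N of friction and stays where left. Unless the button is pressed the ratchet blocks it in the + direction (after at most 10 mm of play); towards the jars it clicks along.
- release (a joint): How far the red button is pressed, m: near 0 when up (up to 5 mm low if the pawl rests on a tooth), 0.010 fully down. From 0.006 on the pawl is clear of the teeth and the stop slides freely; let it rise and the stop locks again. Its spring resists with about 3 N at the top and 7 N fully down and lifts it when let go.
- release_top (a point): Centre of the top face of the red release button, 40 by 40 mm, 112 mm above the counter when up; it moves with the button and the stop. The button sits on the stop's black carriage (48 mm in x, 60 mm in y, top 96 mm up). On the jar side, below the button, an orange plate 8 mm thick, 84 mm high, reaches across the tray.
- push_wall (a point): Middle of the top edge, button side, of the stop's grey upright wall: 22 mm from the button's centre along the rack's +y, 134 mm above the counter, so 22 mm above the raised button; 48 mm wide in the rack's x, 10 mm thick. A fingertip on the button can push the stop back against this wall.
- jar_a: Amber spice jar, 44 mm diameter, 95 mm tall, loose; origin at the centre of its underside. Stands on the rack's tray, next to the end plate.
- jar_b: Green spice jar, 44 mm diameter, 95 mm tall, loose; origin at the centre of its underside. Stands on the rack's tray, between jar_a and the stop.
- jar_spare: Copper-brown spice jar, 44 mm diameter, 95 mm tall, loose; origin at the centre of its underside. Stands on the counter beside the rack, on the rack's -x side.
- pepper: Yellow bell pepper with a green stalk, 70 mm diameter, 75 mm tall, loose on the counter on the rack's +x side; origin at the centre of its underside.
Mind the look-alikes: they are no part of the job. Several things have the shape of the pepper; the one meant has the colours described above.

How it is judged:
By the outcome, as a careful person would: the job done as asked, in the order asked, and still so for the second after the job is handed in, with the robot touching nothing.
It also fails if it takes over 32 s, if anything falls off the work surface, if the arm or the gripper's body presses on something with over 40 N, if the wrist force passes 120 N, or if a joint passes its speed limit or range.

### The arm

A 6-joint arm with a two-finger parallel gripper is mounted at the origin on the work surface. World frame = base frame: x ahead of the robot, y to its left, z up, the work surface at z = 0. Lengths are in mm, angles in degrees, forces in N, time in s.
With the tool pointing down it reaches from about 300 to 850 mm from the base axis. Payload 4.2 kg.
Tool frame: the origin (TCP) lies at the very end of the fingers, on their centre line; the grasp point (between the pads) lies 19 mm behind it; z points along the fingers, y is the line along which they close (so a half turn about z gives the same grasp; the last joint's range is limited). The gripper opens to 91 mm and grips with 3 to 60 N. Pads are 32 mm wide; open, the fingers measure 118 mm over their backs; the gripper's body (76 mm by 178 mm) begins 60 mm behind the grasp point.
Start: joints at [-1.146, 18.312, 89.639, -0, 72.044, -1.146], TCP at [575.016, 0, 213.976] pointing down, gripper open.
Joint ranges: [-177.97, 177.97], [-48.28, 115.42], [12.27, 149.76], [-77.06, 257.06], [2.81, 150.46], [-146.56, 146.56]. Speed limits (degrees/s): [147.25, 147.25, 180, 180, 180, 180].

### API

Orientations are given as [roll, pitch, yaw] about the fixed x, y, z axes, in that order (R = Rz(yaw) Ry(pitch) Rx(roll)).
In Python, from workcell import env, eyes gives the robot as it stands.
- The arm moves only by the tool send_rows, never from a script. Its argument "targets" is text: rows parted by semicolons, each of 7 numbers parted by spaces: the shift along the tool's x, y, z in m, then the turn, a rotation vector about the tool's x, y, z in degrees, then the opening in per cent of the stroke, from 0 (shut) to 100 (fully open). A call has 1 to 12 rows; each row is the pose to reach, as a shift and turn from the pose commanded when the call began, along the tool's axes at that moment; what a row does not reach only later rows make up. A row lasts 1/12 s, in which the tool goes at most 41.7 mm and 7.16 degrees, less where a joint would pass 70% of its speed; a pose out of reach is approached as far as the arm can. A call with a gripper value outside its range is refused whole. The fingers move at their own pace and stop on an object; "grip_force" is the grip in N (left out, the last holds). Time passes only in rows, so rows that repeat a pose let the fingers close. It gives the time, the measured TCP pose, the force, the opening and the grip force at its end, in the units of the state.
- env.state(): the state, without advancing time (a new reading comes with each control period).
- eyes.grab_frame(name): name is "scene" or "side" or "wrist"; returns a dict with "image" (384x512x3 uint8, blue, green, red), "fovy" (degrees; the focal length in pixels is half the picture's height over the tangent of half this angle, whatever the lens; pixels are square), "cx", "cy" (the principal point, pixels), "eye" and "attitude" of the camera in the world. Camera axes: x right, y up, looking along -z (the intrinsics and any distortion apply to the point x, -y, -z); pixel columns grow to the right and rows downward; lengths in mm; the calibration is good to about 2 mm. A picture is of the moment at which its call begins. There is no depth.
- env.job_done(): hands the job in; it is judged then, once.
The state is a dict: "time_s": time; "qpos": joint angles; "qvel": joint speeds; "effort": joint torques, N m; "ee_pos": TCP position; "ee_rot": TCP orientation; "force": force on the tool from outside, world axes, zero at the start; "torque": the same for the moment, N m; "gripper_width": finger opening in mm; "gripper_force": force on a finger pad.
Only numpy, scipy, OpenCV 4.12 (cv2) and the standard library are available. Lean on these libraries where they do the work, as an engineer would, in place of code of your own. Each camera call takes 0.05 s, during which the arm holds its last target. There are 200 camera calls.

## Working session

There is one attempt and no reset: what is moved stays moved. The work goes in short steps, Python scripts to look and compute and a tool call to move; the robot and the scene stay as the last step left them, time stands still between calls to the robot, and variables do not carry over. Pictures are saved under pics/ and viewed, at most 10 in all, crops included, and the job is handed in when it is done.

Besides the shell and the picture viewer there is one more tool, called after "Emit:" by a JSON object that holds its "method" and its "body". send_rows: Moves the arm, as the interface text tells. Its arguments: {"type":"object","properties":{"targets":{"type":"string"},"grip_force":{"type":"number"}},"required":["targets"]}

```bash
mkdir -p pics
python3 - <<'E'
from workcell import env, eyes
import cv2
for n in("scene","side"):
    f=eyes.grab_frame(n); cv2.imwrite(f"pics/{n}0.png",f["image"])
    print(n,{k:v for k,v in f.items() if k!="image"})
print(env.state())
E
```

```text
scene {'fovy': 56.732982784603124, 'cx': 257.6344576403076, 'cy': 192.2724287209752, 'eye': array([ 936.53589941, -190.21321666,  634.49800164]), 'attitude': array([36.35618116,  0.82527115, 65.39712308])}
side {'fovy': 53.941320968893734, 'cx': 251.85663124507815, 'cy': 186.7142053904849, 'eye': array([ 451.99158989, -597.00001452,  442.37624752]), 'attitude': array([ 59.79156504,   1.33346868, -15.72331495])}
{'time_s': 0.1, 'qpos': array([-1.14576082e+00,  1.83476959e+01,  8.96986440e+01, -9.57912988e-04,
        7.20442386e+01, -1.14672412e+00]), 'qvel': array([-0.04433982,  0.01681899, -0.26987041, -0.04840275,  0.04962786,
        0.03624439]), 'effort': array([ 5.01049108e-04, -4.13330913e+01, -2.32510239e+01,  7.29743019e-02,
        4.21804120e-02, -4.88014211e-05]), 'ee_pos': array([5.74552357e+02, 5.93326395e-03, 2.13212417e+02]), 'ee_rot': array([-1.79909421e+02, -9.02120404e-04,  9.00012586e+01]), 'force': array([-0.29511763, -0.21162001,  0.25509872]), 'torque': array([0.00590642, 0.02468504, 0.02732175]), 'gripper_force': 0.0, 'gripper_width': 91.2583006056902}
```

View pics/scene0.png

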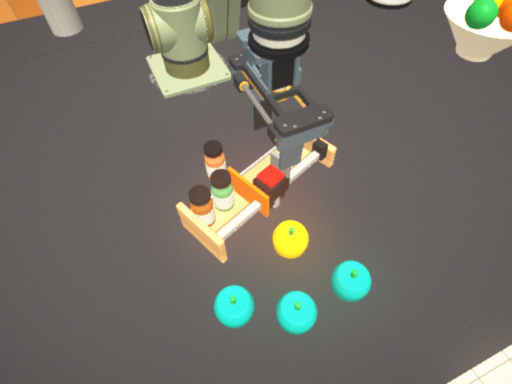

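View pics/side0.png

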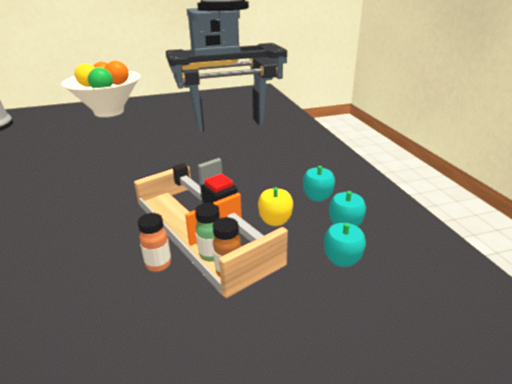

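The rack's red button is near (270,178) in scene and (219,185) in side. The yellow pepper, at (290,239) and (276,207), is distinct from the three teal look-alikes. Next I'll view an enlarged crop of both pictures.

Run:
```python
import cv2,numpy as np
a=cv2.imread("pics/scene0.png")[130:265,170:345]; b=cv2.imread("pics/side0.png")[150:300,125:300]
A=cv2.resize(a,None,fx=4,fy=4,interpolation=cv2.INTER_CUBIC);B=cv2.resize(b,None,fx=4,fy=4,interpolation=cv2.INTER_CUBIC)
cv2.imwrite("pics/sc.png",A);cv2.imwrite("pics/si.png",B)
```

```text
(no output)
```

View pics/sc.png

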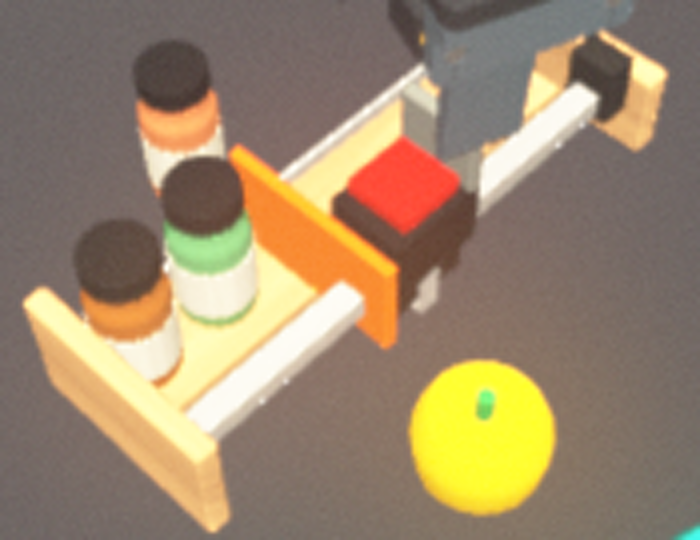

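View pics/si.png

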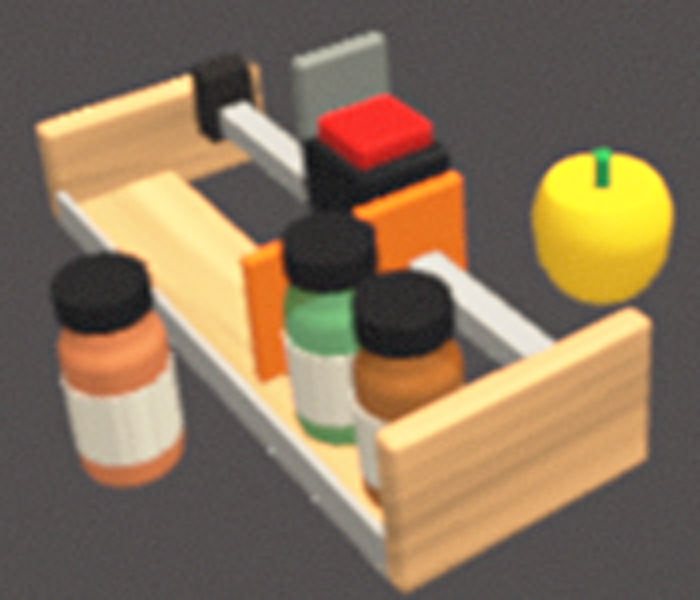

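Scene crop: button top corners are at (405,140), (460,182), (405,228), (348,185) and the end plate runs (28,300) to (213,530). Side crop: end plate corners are at (380,440), (648,318), (405,590), (648,460), the button's centre is about (376,124), and the wall top runs (300,60) to (385,40). Next I'll fit the rack pose and the button.

```bash
cat > h.py <<'E'
import numpy as np
from scipy.spatial.transform import Rotation as R
def proj(P,c):
    fov,cx,cy,eye,att=c
    q=R.from_euler("xyz",att,degrees=True).inv().apply(np.atleast_2d(P)-eye)
    f=192/np.tan(np.radians(fov/2))
    return np.c_[cx-f*q[:,0]/q[:,2],cy+f*q[:,1]/q[:,2]]
SC=(56.732982784603124,257.6344576,192.2724287,[936.53589941,-190.21321666,634.49800164],[36.35618116,.82527115,65.39712308])
SI=(53.941320968893734,251.85663125,186.71420539,[451.99158989,-597.00001452,442.37624752],[59.79156504,1.33346868,-15.72331495])
E
python3 - <<'E'
from h import *
from scipy.optimize import least_squares
sc=lambda u,v:(u/4+170-.4,v/4+130-.4)
si=lambda u,v:(u/4+125-.4,v/4+150-.4)
F=[(SI,(-63,-175,75),si(380,440)),(SI,(63,-175,75),si(648,320)),(SI,(-63,-175,0),si(405,590)),(SI,(63,-175,0),si(648,460)),
(SC,(63,-175,0),sc(213,530)),(SC,(-63,-175,75),sc(28,300))]
B=[(SC,(0,0,0),sc(404,183)),(SI,(0,0,0),si(376,126)),(SI,(-24,22,22),si(298,60)),(SI,(24,22,22),si(385,40))]
def res(p):
    x,y,yaw,bx,by,bz=p; M=R.from_euler("z",yaw); r=[]
    for c,P,uv in F: r.append(proj(M.apply(P)+[x,y,0],c)[0]-uv)
    for c,P,uv in B: r.append(proj(M.apply(np.array(P)+[bx,by,bz])+[x,y,0],c)[0]-uv)
    return np.ravel(r)
s=least_squares(res,[600,0,0,35,0,112],loss="soft_l1",x_scale=[100,100,.3,10,50,10]);x,y,w,bx,by,bz=s.x
print(s.x,np.degrees(w));print(res(s.x).reshape(-1,2).round(1))
M=R.from_euler("z",w);print("button",M.apply([bx,by,bz])+[x,y,0],"+y",M.apply([0,1,0]))
E
```

```text
[ 5.14698789e+02  8.30489145e+00  3.43094045e-01  3.16356569e+01
 -1.34047349e+01  1.07471012e+02] 19.657840750471312
[[ 1.2  0.6]
 [ 0.8 -0.8]
 [-1.9  0.1]
 [-0.2 -0.5]
 [ 0.   0.4]
 [-0.3 -2.1]
 [ 0.  -2.6]
 [-0.6 -2.4]
 [ 0.5  2.8]
 [ 1.3  0.6]]
button [549.00005194   6.32371833 107.47101235] +y [-0.33640242  0.94171833  0.        ]
```

Emit:
{"method": "send_rows", "body": {"targets": "0.006 -0.013 0.02 0 0 -7 0; 0.006 -0.026 0.03 0 0 -14 0; 0.006 -0.026 0.03 0 0 -19.7 0; 0.006 -0.026 0.03 0 0 -19.7 0; 0.006 -0.026 0.03 0 0 -19.7 0; 0.006 -0.026 0.03 0 0 -19.7 0; 0.006 -0.026 0.03 0 0 -19.7 0; 0.006 -0.026 0.03 0 0 -19.7 0"}}

```text
time_s: 0.77
ee_pos: [549.5, 6.0, 184.2]
ee_rot: [180.0, 0.0, 109.6]
force: [0.3, 0.2, -0.7]
gripper_width: 40.7
gripper_force: 0.0
```

Run:
```python
from workcell import env, eyes
import cv2
from h import *
f=eyes.grab_frame("wrist"); print({k:v for k,v in f.items() if k!="image"})
c=(f["fovy"],f["cx"],f["cy"],f["eye"],f["attitude"]); np.save("w.npy",np.array([c[0],c[1],c[2],*c[3],*c[4]]))
cv2.imwrite("pics/w1.png",f["image"])
g=eyes.grab_frame("side"); cv2.imwrite("pics/s1.png",cv2.resize(g["image"][60:260,125:325],None,fx=3,fy=3,interpolation=cv2.INTER_CUBIC))
M=R.from_euler("z",.3431); b=np.array([549,6.3,112])
print(proj(b+M.apply([[0,0,0],[-20,-20,0],[20,-20,0],[20,20,0],[-20,20,0],[-24,22,22],[24,22,22]]),c).round(0))
s=env.state();print(s["ee_pos"],s["ee_rot"],s["force"],s["gripper_width"])
```

```text
{'fovy': 58.252109173214045, 'cx': 255.353297827928, 'cy': 196.01742824108157, 'eye': array([527.61355751,  68.27732174, 354.78523055]), 'attitude': array([-1.37485085e+01, -9.36331149e-03,  1.96100426e+01])}
[[254. 204.]
 [228. 230.]
 [281. 230.]
 [282. 177.]
 [226. 177.]
 [217. 180.]
 [291. 180.]]
[549.28473333   5.97174592 184.1046895 ] [1.79975042e+02 8.21599549e-03 1.09664786e+02] [0.06529173 0.12814461 0.30215724] 32.52944833473289
```

View pics/w1.png

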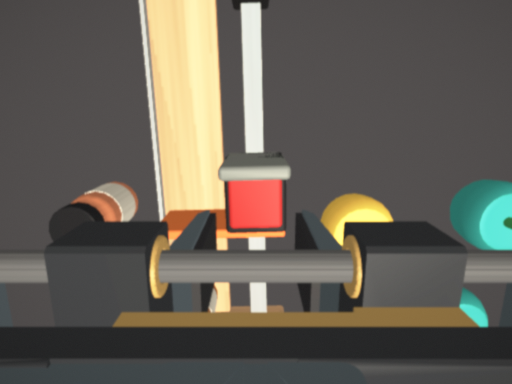

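View pics/s1.png

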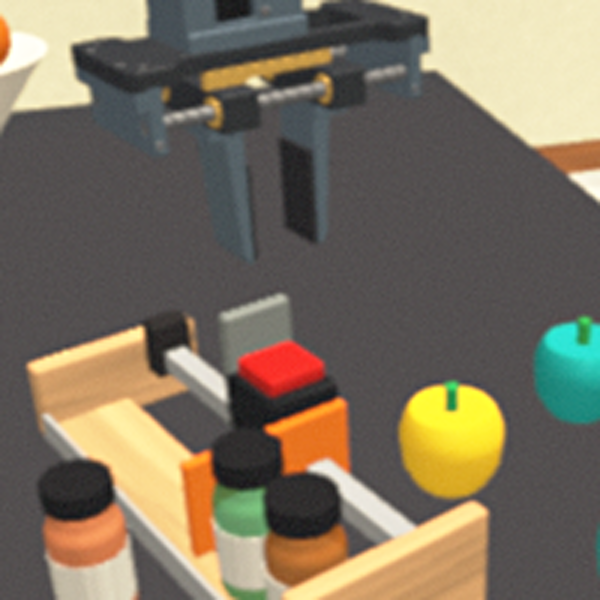

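The wrist view shows the button over columns 227–285, with its front edge at row 230, and the wall top at row 180 over columns 219–290. This agrees with the fit to within about 1–2 mm. The fingers are still closing, so I'll shut them and then press.

Emit:
{"method": "send_rows", "body": {"targets": "0 0.001 0.02 0 0 0 0; 0 0.001 0.04 0 0 0 0; 0 0.001 0.05 0 0 0 0; 0 0.001 0.058 0 0 0 0; 0 0.001 0.062 0 0 0 0; 0 0.001 0.066 0 0 0 0; 0 0.001 0.07 0 0 0 0; 0 0.001 0.074 0 0 0 0; 0 0.001 0.077 0 0 0 0; 0 0.001 0.080 0 0 0 0; 0 0.001 0.08 0 0 0 0; 0 0.001 0.08 0 0 0 0", "grip_force": 20}}

```text
time_s: 1.87
ee_pos: [550.3, 6.3, 104.7]
ee_rot: [179.9, 0.0, 109.7]
force: [-1.8, 1.1, 5.4]
gripper_width: 0.4
gripper_force: 2.7
```

The push force is 5.4 N at z 104.7, which matches the button spring at about 7 mm. I'll press 2 mm more and push back along tool +x.

Emit:
{"method": "send_rows", "body": {"targets": "0 0 0.0015 0 0 0 0; 0 0 0.002 0 0 0 0; 0.003 0 0.002 0 0 0 0; 0.006 0 0.002 0 0 0 0; 0.009 0 0.002 0 0 0 0; 0.013 0 0.002 0 0 0 0; 0.018 0 0.002 0 0 0 0; 0.023 0 0.002 0 0 0 0; 0.028 0 0.002 0 0 0 0; 0.033 0 0.002 0 0 0 0; 0.038 0 0.002 0 0 0 0; 0.038 0 0.002 0 0 0 0"}}

```text
time_s: 2.87
ee_pos: [536.7, 42.2, 102.9]
ee_rot: [-180.0, 0.0, 109.7]
force: [-2.1, 0.5, 6.9]
gripper_width: 0.7
gripper_force: 3.0
```

Emit:
{"method": "send_rows", "body": {"targets": "0.005 0 0 0 0 0 0; 0.010 0 0 0 0 0 0; 0.015 0 0 0 0 0 0; 0.02 0 0 0 0 0 0; 0.025 0 0 0 0 0 0; 0.03 0 0 0 0 0 0; 0.035 0 0 0 0 0 0; 0.04 0 0 0 0 0 0"}}

```text
time_s: 3.53
ee_pos: [523.4, 79.1, 102.8]
ee_rot: [-180.0, 0.1, 109.7]
force: [-1.5, -2.8, 5.8]
gripper_width: 0.6
gripper_force: 3.0
```

Run:
```python
from workcell import env, eyes
import cv2
f=eyes.grab_frame("side");g=eyes.grab_frame("wrist"); s=env.state();print(s["ee_pos"],s["force"])
cv2.imwrite("pics/s2.png",cv2.hconcat([cv2.resize(f["image"][100:260,110:270],(400,400)),cv2.resize(g["image"][0:300,106:406],(400,400))]))
```

```text
[523.07989492  79.8534245  102.75885513] [-2.79620298  0.32551346  5.15722753]
```

View pics/s2.png

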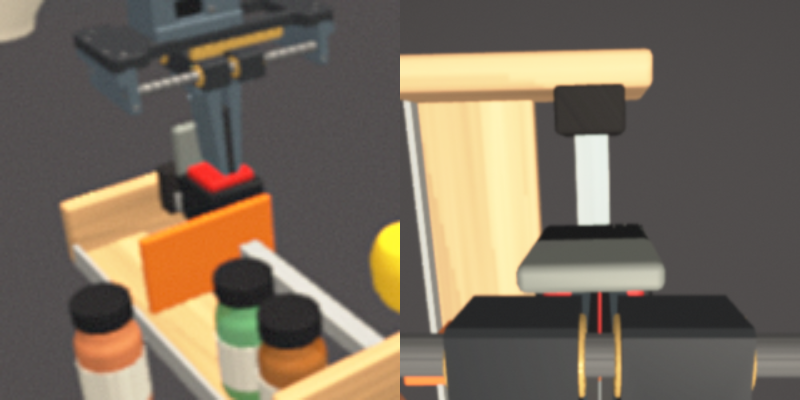

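The stop is following, with the button down under the fingers. About 35–45 mm of bar is still visible before the buffer.

Emit:
{"method": "send_rows", "body": {"targets": "0.005 0 0 0 0 0 0; 0.010 0 0 0 0 0 0; 0.015 0 0 0 0 0 0; 0.02 0 0 0 0 0 0; 0.025 0 0 0 0 0 0; 0.028 0 0 0 0 0 0; 0.031 0 0 0 0 0 0; 0.031 0 0 0 0 0 0"}}

```text
time_s: 4.3
ee_pos: [512.4, 108.7, 102.7]
ee_rot: [-179.9, 0.0, 109.7]
force: [-3.4, -1.0, 5.4]
gripper_width: 0.5
gripper_force: 3.0
```

Emit:
{"method": "send_rows", "body": {"targets": "0.002 0 0 0 0 0 0; 0.004 0 0 0 0 0 0; 0.006 0 0 0 0 0 0; 0.008 0 0 0 0 0 0; 0.008 0 0 0 0 0 0"}}

```text
time_s: 4.72
ee_pos: [509.7, 115.9, 102.6]
ee_rot: [-179.9, 0.1, 109.7]
force: [-3.1, -3.0, 6.6]
gripper_width: 0.5
gripper_force: 3.0
```

Emit:
{"method": "send_rows", "body": {"targets": "0.002 0 0 0 0 0 0; 0.004 0 0 0 0 0 0; 0.006 0 0 0 0 0 0; 0.006 0 0 0 0 0 0"}}

```text
time_s: 5.05
ee_pos: [508.8, 121.4, 102.9]
ee_rot: [180.0, 0.1, 109.7]
force: [-0.8, -3.4, 5.2]
gripper_width: 0.4
gripper_force: 3.0
```

Emit:
{"method": "send_rows", "body": {"targets": "0.002 0 0 0 0 0 0; 0.004 0 0 0 0 0 0; 0.004 0 0 0 0 0 0"}}

```text
time_s: 5.3
ee_pos: [508.6, 123.0, 103.0]
ee_rot: [179.9, 0.4, 109.9]
force: [2.2, -12.0, 5.1]
gripper_width: 0.3
gripper_force: 7.4
```

Emit:
{"method": "send_rows", "body": {"targets": "0.002 0 0 0 0 0 0; 0.004 0 0 0 0 0 0; 0.004 0 0 0 0 0 0"}}

```text
time_s: 5.55
ee_pos: [508.6, 123.1, 103.2]
ee_rot: [179.9, 0.8, 110.0]
force: [6.5, -23.8, 5.0]
gripper_width: 0.7
gripper_force: 14.4
```

Run:
```python
from workcell import env, eyes
import cv2
f=eyes.grab_frame("side");g=eyes.grab_frame("wrist"); s=env.state();print(s["ee_pos"],s["force"])
cv2.imwrite("pics/s3.png",cv2.hconcat([cv2.resize(f["image"][100:260,110:270],(400,400)),cv2.resize(g["image"][0:300,106:406],(400,400))]))
```

```text
[508.63085274 123.12063914 103.14920716] [  5.29568438 -23.08397724   5.67564659]
```

View pics/s3.png

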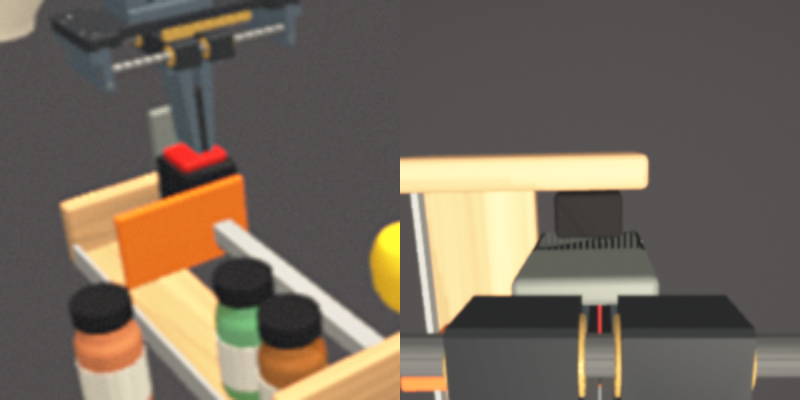

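The stop is against the buffer: wrist picture about (590,235), no further motion and 24 N of resistance. I'll ease the push to a few newtons, then lift straight up.

Emit:
{"method": "send_rows", "body": {"targets": "-0.003 0 0 0 0 0 0; -0.006 0 0 0 0 0 0; -0.006 0 0 0 0 0 0; -0.006 0 -0.004 0 0 0 0; -0.006 0 -0.008 0 0 0 0; -0.006 0 -0.012 0 0 0 0; -0.008 0 -0.018 0 0 0 0; -0.012 0 -0.03 0 0 0 0; -0.014 0 -0.05 0 0 0 0; -0.014 0 -0.08 0 0 0 0; -0.014 0 -0.11 0 0 0 0; -0.014 0 -0.11 0 0 0 0"}}

```text
time_s: 6.65
ee_pos: [513.6, 117.8, 218.1]
ee_rot: [179.3, 0.0, 109.7]
force: [1.6, 1.2, -0.1]
gripper_width: 0.4
gripper_force: 0.0
```

Run:
```python
from workcell import env, eyes
import cv2
f=eyes.grab_frame("side");g=eyes.grab_frame("wrist"); s=env.state();print(s["ee_pos"],s["force"])
cv2.imwrite("pics/s4.png",cv2.hconcat([cv2.resize(f["image"][100:260,110:270],(400,400)),cv2.resize(g["image"][0:300,106:406],(400,400))]))
```

```text
[510.8687343  117.13573708 213.26810344] [ 0.09847605  0.57235129 -0.91296022]
```

View pics/s4.png

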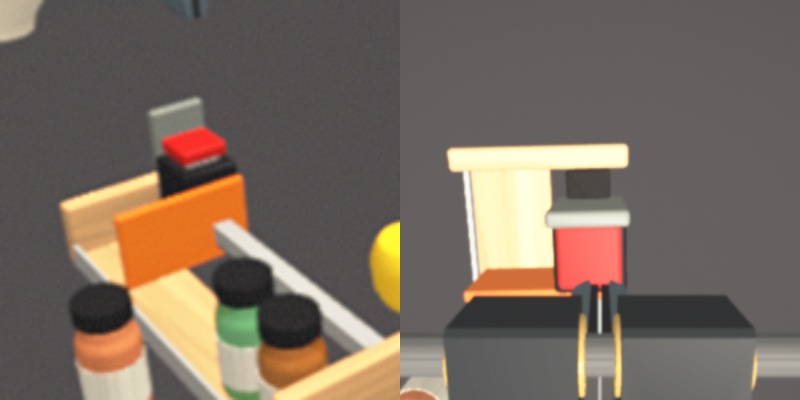

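The button is up, the stop is where it was at the buffer (plate at (118–245, 180–280) as before), and the hand is clear. I'll let the arm settle and hand in.

Emit:
{"method": "send_rows", "body": {"targets": "0 0 0 0 0 0 0; 0 0 0 0 0 0 0; 0 0 0 0 0 0 0; 0 0 0 0 0 0 0"}}

```text
time_s: 7.08
ee_pos: [510.0, 116.5, 211.0]
ee_rot: [-179.9, -0.0, 109.7]
force: [0.4, 0.8, -0.5]
gripper_width: -0.1
gripper_force: 0.0
```

```bash
python3 -c "
from workcell import env
print(env.job_done())"
```

```text
the job is handed in; nothing more can be done
None
```

The stop is fully back against the black buffer with the button sprung up and the hand clear. The jars and pepper were not touched, and I handed the job in at about 7 s; no verdict was returned.

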